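Swap the specimen jars and snap the dust hood onto the carrier

TASK

The wrong specimen jar is in the carrier: swap the two jars, so that the short one stands in the carrier's well and the tall one stands in the middle of the round coaster. Then set the hood over the short jar and press it straight down onto the carrier until it snaps over the catches and sits fully home on the flange, and finish while still holding it there, pressing down firmly on it: do not let go or back off. Keep both jars upright and leave the other things on the bench where they are.

Things in the scene. Friction and masses are not known exactly. Their poses are not given: they have to be found in the camera images.
- carrier: Aluminium jar carrier, fixed. Origin: centre of its underside on the bench. Round flange 104 mm across, top at 6 mm; on it a round plinth 72 mm across with chamfered top at 24 mm. In the plinth an open round well 56 mm wide, floor at 8 mm. Four sprung steel balls stick out 3.5 mm from its side at 14.5 mm. The tall jar starts in the well.
- coaster: Flat round cork coaster 80 mm in diameter and 5 mm thick, fixed to the bench. Origin: centre of its underside. At the start the short jar stands on it.
- tall_jar_mid (a point): The taller specimen jar: upright screw-lid jar 54 mm in diameter (50 mm at the body) and 72 mm tall, about 90 g. The point is on its axis, 36 mm above its underside. Too tall for the hood to close over.
- short_jar_mid (a point): The shorter specimen jar: upright screw-lid jar 44 mm in diameter (41 mm at the body) and 56 mm tall, about 70 g. The point is on its axis, 28 mm above its underside. Fits under the hood.
- hood_knob (a point): Knob of the loose round hood: white plastic cap, open side down, 89 mm across, top face 65 mm above its lower edge; on top centre a black round knob 28 mm across, 24 mm high (89 mm overall); about 90 g. The point is on the axis, mid-knob, 77 mm above the lower edge; z up. Starts upright on the bench. Any turn about the vertical fits.
- hood: The same hood, origin at the centre of its lower edge. Inside 82 mm wide, 62 mm high; a bead at the lower edge (75 mm clear) passes the plinth with 1.5 mm to spare all round. Set on loosely it rests on the balls 10 mm above the flange; at roughly 10 N the bead snaps past them, the force drops, and the edge sits on the flange (hood origin 6 mm above the carrier's).
- eraser: Bystander: small eraser 21 x 44 x 12 mm lying on the bench, origin at the centre of its underside; leave alone.
- usb_stick: Bystander: USB stick 54 x 19 x 9 mm lying on the bench, origin at the centre of its underside; leave alone.
- petri_dish: Bystander: lidded petri dish 61 mm in diameter, 15 mm high, towards the back, origin at the centre of its underside; leave alone.
- tally_counter: Bystander: hand tally counter 48 x 65 x 30 mm towards the back, origin at the centre of its underside; leave alone. Apart from the things listed, the bench from 0.42 to 0.66 m ahead of the robot and from 0.10 m right to 0.48 m left of its centre line is clear, so a jar can be set down there for a moment.
- tall_jar: The taller jar again, origin at the centre of its underside.
- short_jar: The shorter jar again, origin at the centre of its underside.
There are look-alikes about, which are no part of the job. There is more than one size of the hood; the one meant has the size given above. Leave any yellow look-alike of the short_jar alone.

How it is judged:
By the outcome, as a careful person would: the job done as asked, in the order asked, and still so for the second after the job is handed in, while the arm keeps its last pose, push and grip.
It also fails if it takes over 67 s, if anything falls off the work surface, if the arm or the gripper's body presses on something with over 40 N, if the wrist force passes 120 N, or if a joint passes its speed limit or range.

ROBOT

A 6-joint arm with a two-finger parallel gripper is mounted at the origin on a cart in front of the work surface, level with it; the furniture and walls round the work are solid. World frame = base frame: x ahead of the robot, y to its left, z up, the work surface at z = 0. Lengths are in m, angles in rad, forces in N, time in s.
With the tool pointing down it reaches from about 0.3 to 0.825 m from the base axis. Payload 5.4 kg.
Tool frame: the origin (TCP) lies at the very end of the fingers, on their centre line; the grasp point (between the pads) lies 19 mm behind it; z points along the fingers, y is the line along which they close (so a half turn about z gives the same grasp; the last joint's range is limited). The gripper opens to 92 mm and grips with 3 to 60 N. Pads are 20 mm wide; open, the fingers measure 128 mm over their backs; the gripper's body (75 mm by 189 mm) begins 69 mm behind the grasp point.
Start: joints at [-1.35, 0.158, 1.597, -0, 1.386, -0.21], TCP at [0.24, -0.522, 0.215] pointing down, gripper open.
Joint ranges: [-2.91, 2.91], [-0.94, 2.29], [0.18, 2.7], [-1.29, 4.43], [0.17, 2.64], [-3, 3]. Speed limits (rad/s): [2.57, 2.57, 3.14, 3.14, 3.14, 3.14].

INTERFACE

Orientations are given as a rotation vector (axis times angle).
In Python, from workcell import bot gives the robot as it stands. Calls block until the motion is done:
- bot.goto(position, orientation): joint-space move of the TCP to a pose.
- bot.line_to(position, rot=None, max_speed=0.15): straight line of the TCP; rot=None keeps the orientation; max_speed is the mean speed in m/s.
- bot.set_joints(angles): joint-space move.
- bot.set_gripper(opening, newtons=None): opening from 0.0 (shut) to 1.0 (fully open); newtons is the grip in N (None keeps the last); returns when the fingers have stopped.
- bot.hold(seconds).
- bot.inverse_kinematics(position, orientation): joint angles nearest the present ones, or None.
- bot.read_camera(name): name is "side" or "top" or "wrist"; returns a dict with "pixels" (420x560x3 uint8, blue, green, red), "fx", "fy", "cx", "cy" (pixels), "R" (3x3) and "t" (3): a world point X has camera coordinates R X + t. Camera axes: x right, y down, z forward; pixel columns grow to the right and rows downward; lengths in m; the calibration is good to about 2 mm. A picture is of the moment at which its call begins. There is no depth.
A pose or a line that the arm cannot do raises bot.MotionError and nothing moves.
- bot.job_done(): hands the job in; it is judged then, once.
Readings, each from a call of its own:
- bot.current_clock(): time.
- bot.current_joints(): joint angles.
- bot.current_joint_vel(): joint speeds.
- bot.current_effort(): joint torques, N m.
- bot.current_ee_pos(): TCP position.
- bot.current_tool_rot(): TCP orientation.
- bot.current_contact_force(): force on the tool from outside, world axes, zero at the start.
- bot.current_ft_torque(): the same for the moment, N m.
- bot.current_opening(): opening from 0.0 (shut) to 1.0 (fully open).
- bot.current_grip_force(): force on a finger pad.
Only numpy, scipy, OpenCV 4.12 (cv2) and the standard library are available. Lean on these libraries where they do the work, as an engineer would, in place of code of your own. Each camera call takes 0.05 s, during which the arm holds its last target. There are 200 camera calls.

## Working session

There is one attempt and no reset: what is moved stays moved. The work goes in short steps, each a Python script; the robot and the scene stay as the last script left them, time stands still between calls to the robot, and variables do not carry over. Pictures are saved under pics/ and viewed, at most 13 in all, crops included, and the job is handed in when it is done.

```bash
mkdir -p pics; ls
python3 - <<'E'
from workcell import bot
import cv2,numpy as np
for n in ("top","side"):
    c=bot.read_camera(n); cv2.imwrite(f"pics/{n}0.png",c["pixels"])
    print(n,c["fx"],c["fy"],c["cx"],c["cy"],np.round(c["R"],3).tolist(),np.round(c["t"],3), np.round(-np.array(c["R"]).T@c["t"],3))
print(bot.current_tool_rot(),bot.current_clock())
E
```

```text
pics
top 380.97440795287974 380.97440795287974 272.0427663628856 211.467910576721 [[0.015, -1.0, 0.011], [-0.993, -0.016, -0.114], [0.115, -0.009, -0.993]] [0.237 0.516 0.851] [0.412 0.253 0.902]
side 418.4969421458929 418.4969421458929 275.1957702067294 215.15072441173928 [[0.976, -0.217, 0.001], [-0.092, -0.417, -0.904], [0.196, 0.883, -0.427]] [-0.467  0.238  0.722] [ 0.336 -0.64   0.523]
[-3.06734141e+00 -6.71195798e-01  9.15177421e-06] 0.1
```

View pics/top0.png

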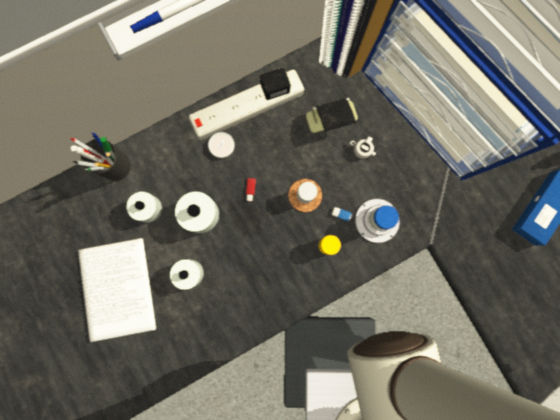

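View pics/side0.png

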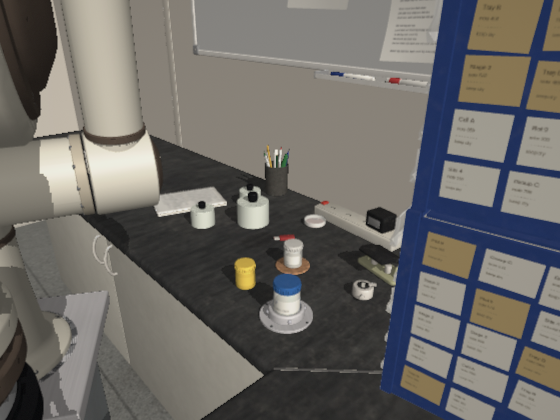

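The top view shows the tall jar (blue lid) about (386,218) in the carrier (378,221). The short jar is about (307,191) on the coaster (306,195), the yellow look-alike is at (330,245), and the big hood is about (197,213), with smaller hoods at (144,207) and (186,275). I'll enlarge these areas.

```bash
cat > h.py <<'E'
from workcell import bot
import cv2,numpy as np
def world(c,u,v,z):
    R=np.array(c["R"]);t=np.array(c["t"]);o=-R.T@t
    d=R.T@np.array([(u-c["cx"])/c["fx"],(v-c["cy"])/c["fy"],1])
    return o+d*(z-o[2])/d[2]
def pix(c,X):
    p=np.array(c["R"])@X+np.array(c["t"]);return c["fx"]*p[0]/p[2]+c["cx"],c["fy"]*p[1]/p[2]+c["cy"]
def rot(yaw):  # tool down; tool y axis at world angle yaw
    from scipy.spatial.transform import Rotation as Ro
    y=np.array([np.cos(yaw),np.sin(yaw),0]);z=np.array([0,0,-1.])
    return Ro.from_matrix(np.c_[np.cross(y,z),y,z]).as_rotvec()
E
python3 - <<'E'
import cv2
i=cv2.imread("pics/top0.png")
a=cv2.resize(i[165:265,275:415],None,fx=5,fy=5,interpolation=cv2.INTER_CUBIC)
cv2.imwrite("pics/c1.png",a)
b=cv2.resize(i[180:300,110:230],None,fx=5,fy=5,interpolation=cv2.INTER_CUBIC)
cv2.imwrite("pics/c2.png",b)
E
```

```text
(no output)
```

View pics/c1.png

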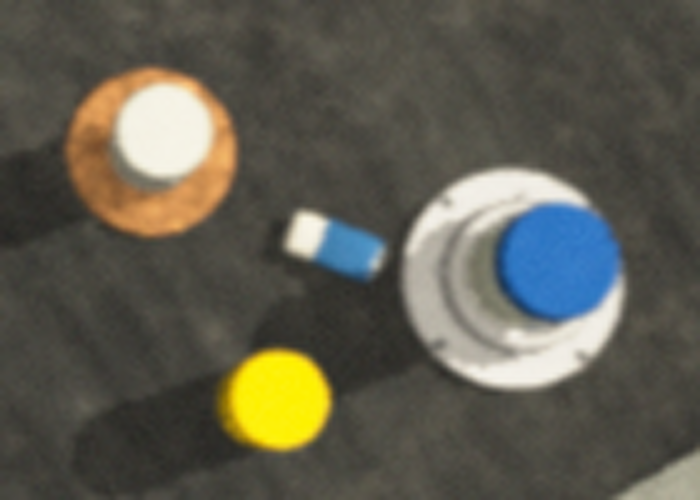

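View pics/c2.png

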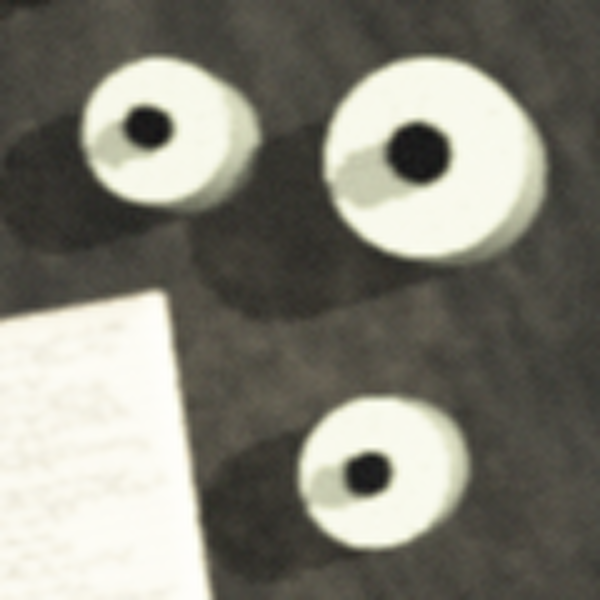

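The enlarged crops give these original-pixel positions:

| Feature | Pixel |
|---|---|
| Tall lid | (386.4,217) |
| Flange | (377.4,220.3) |
| Coaster | (305,194.9) |
| Short lid | (307.4,191) |
| Hood top | (194.6,211.2) |
| Knob | (193.2,210.2) |

The big hood is about 40.6 px, which is 89 mm, so it is the right one.

Run:
```python
from h import *
c=bot.read_camera("top")
for n,u,v,z in [("tall",386.4,217,.08),("carrier",377.4,220.3,.006),("coaster",305,194.9,.005),("short",307.4,191,.061),("hoodtop",194.6,211.2,.065),("knob",193.2,210.2,.089),("yellow",330,244.8,.056),("hood2",141.5,206,.05),("hood3",184.5,274,.05),("usb_eras",341.6,214,.01),("red",251,189,.005)]:
    print(n,np.round(world(c,u,v,z),4))
# reach check
for p in [(.39,-.02),(.48,.17)]:
  for yaw in np.arange(0,180,30): 
    q=bot.inverse_kinematics([p[0],p[1],.033],rot(np.radians(yaw))); print(p,yaw,None if q is None else np.round(q,2))
```

```text
tall [ 0.4983 -0.0038  0.08  ]
carrier [ 0.4979 -0.0054  0.006 ]
coaster [0.556  0.1664 0.005 ]
short [0.5559 0.1665 0.061 ]
hoodtop [0.5059 0.4158 0.065 ]
knob [0.5053 0.4142 0.089 ]
yellow [0.4369 0.1153 0.056 ]
hood2 [0.5174 0.5382 0.05  ]
hood3 [0.368  0.4356 0.05  ]
usb_eras [0.5111 0.0802 0.01  ]
red [0.5681 0.2954 0.005 ]
(0.39, -0.02) 0 [-0.36 -0.09  2.25 -0.    0.98 -0.36]
(0.39, -0.02) 30 [-0.36 -0.09  2.25  0.    0.98 -0.89]
(0.39, -0.02) 60 [-0.36 -0.09  2.25  0.    0.98 -1.41]
(0.39, -0.02) 90 [-0.36 -0.09  2.25  0.    0.98 -1.93]
(0.39, -0.02) 120 [-0.36 -0.09  2.25 -0.    0.98 -2.46]
(0.39, -0.02) 150 [-0.36 -0.09  2.25  0.    0.98 -2.98]
(0.48, 0.17) 0 [ 0.1   0.22  1.92 -0.    1.    0.1 ]
(0.48, 0.17) 30 [ 0.1   0.22  1.92  0.    1.   -0.42]
(0.48, 0.17) 60 [ 0.1   0.22  1.92 -0.    1.   -0.94]
(0.48, 0.17) 90 [ 0.1   0.22  1.92 -0.    1.   -1.47]
(0.48, 0.17) 120 [ 0.1   0.22  1.92 -0.    1.   -1.99]
(0.48, 0.17) 150 [ 0.1   0.22  1.92  0.    1.   -2.52]
```

Run:
```python
from h import *
bot.goto([.498,-.005,.22],rot(0)); print(bot.current_clock(),bot.current_ee_pos(),bot.current_opening(),bot.current_joints())
c=bot.read_camera("wrist"); cv2.imwrite("pics/w1.png",c["pixels"])
print(np.round(c["R"],3).tolist(),np.round(-np.array(c["R"]).T@c["t"],3),c["fx"])
for X in [(.4979,-.0054,.006),(.4983,-.0038,.08),(.498,-.005,.024)]: print(pix(c,np.array(X)))
```

```text
2.225 [ 0.49810765 -0.00579854  0.22001475] 1.001904983647507 [-2.54540366e-01 -4.74925532e-02  1.80085949e+00 -2.77512903e-04
  1.38811688e+00 -2.53152863e-01]
[[1.0, -0.002, 0.001], [-0.002, -0.967, 0.255], [0.0, -0.255, -0.967]] [0.5   0.066 0.391] 310.46154265243956
(np.float64(280.2410733252105), np.float64(190.22846393494035))
(np.float64(280.2489006293222), np.float64(201.992576006029))
(np.float64(280.2449182629348), np.float64(192.66297552123893))
```

View pics/w1.png

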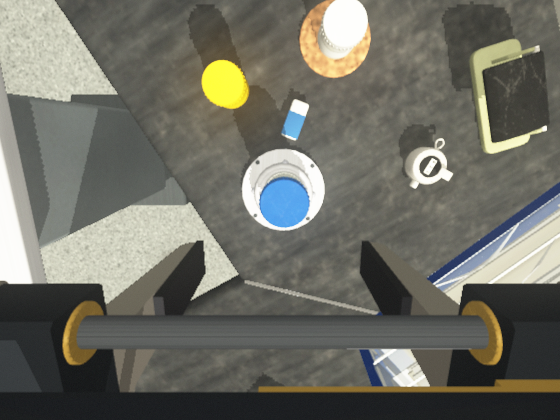

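The wrist view shows the flange at (283.7,189.5), the tall lid at (284,202.5), and the fingertips symmetric about column 282.5. The carrier is therefore about x=0.4995, y=-0.0045. Now I'll grip the tall jar and move it to the temporary spot.

Run:
```python
from h import *
bot.line_to([.4995,-.0045,.050],rot(0),max_speed=.2)
f0=bot.current_contact_force()
bot.set_gripper(0.0,12)
print(bot.current_clock(),bot.current_ee_pos(),bot.current_opening(),bot.current_contact_force()-np.array(f0),bot.current_grip_force(),f0)
```

```text
4.0 [ 0.49953648 -0.00450597  0.05003191] 0.5289631271030165 [-0.46601773  1.33576199  0.14104191] 12.001373644452542 [-0.3615626  -1.12681197  0.33961053]
```

Run:
```python
from h import *
bot.line_to([.4995,-.0045,.16],max_speed=.15)
print(bot.current_opening(),bot.current_contact_force())
bot.line_to([.455,.245,.16],max_speed=.25)
print(bot.current_opening(),bot.current_contact_force(),bot.current_clock())
c=bot.read_camera("wrist"); cv2.imwrite("pics/w2.png",c["pixels"])
for X in [(.556,.1665,.061),(.556,.1664,.005),(.455,.245,.165)]: print(pix(c,np.array(X)))
```

```text
0.5285376713429807 [ 0.2706258  -0.13294662 -1.14883952]
0.5304223070705159 [-0.39896179 -0.33610079 -0.64696472] 6.05
(np.float64(385.07820684940145), np.float64(292.10915990612705))
(np.float64(369.26059070816), np.float64(267.45521548270773))
(np.float64(278.51213283565517), np.float64(259.9437691712323))
```

View pics/w2.png

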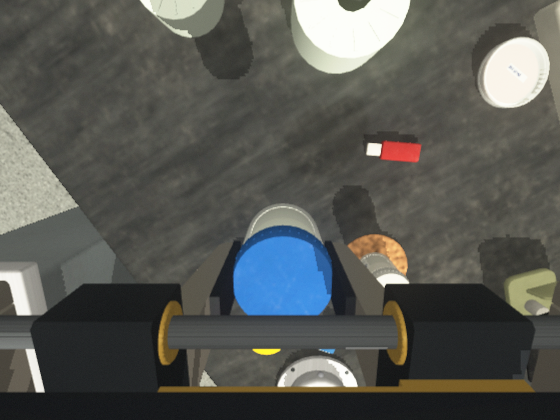

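The tall jar hangs upright with its lid at (283,275). I'll set it down at the temporary spot, then grip the short jar.

Run:
```python
from h import *
bot.line_to([.455,.245,.0432],max_speed=.15)
print(bot.current_contact_force())
bot.set_gripper(.85); bot.line_to([.455,.245,.13],max_speed=.2)
bot.line_to([.557,.167,.13],max_speed=.25)
bot.line_to([.557,.167,.033],max_speed=.15)
f0=np.array(bot.current_contact_force())
bot.set_gripper(0.0,12)
print(bot.current_clock(),bot.current_ee_pos(),bot.current_opening(),np.array(bot.current_contact_force())-f0,bot.current_grip_force())
bot.line_to([.557,.167,.12],max_speed=.15)
print(bot.current_opening(),bot.current_contact_force())
c=bot.read_camera("top"); cv2.imwrite("pics/t2.png",c["pixels"])
c=bot.read_camera("wrist"); cv2.imwrite("pics/w3.png",c["pixels"])
a=cv2.resize(cv2.imread("pics/t2.png")[140:320,130:420],None,fx=1.4,fy=1.4); b=cv2.resize(c["pixels"],None,fx=.7,fy=.7)
o=np.zeros((294,800,3),np.uint8); o[:252,:406]=a[:252,:406]; o[:294,408:800]=b[:294]; cv2.imwrite("pics/m3.png",o)
print(bot.current_clock())
```

```text
[ 0.73766131 -1.03074668 -1.05833642]
10.3333 [0.55714919 0.16699191 0.03316745] 0.437435741297413 [-0.96068827  0.14701707  0.5148921 ] 12.007259717211127
0.43609602910398304 [ 0.00272871 -0.20481078 -1.57262256]
11.1667
```

View pics/m3.png

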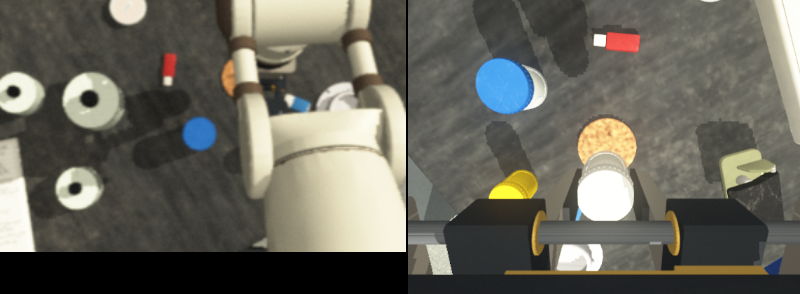

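The short jar is held upright and the tall jar stands at the temporary spot. The coaster is centred under the tool in x. Next the short jar goes into the well, and the tall jar onto the coaster.

Run:
```python
from h import *
bot.line_to([.4995,-.0045,.12],max_speed=.25)
bot.line_to([.4995,-.0045,.0368],max_speed=.12)
print(bot.current_contact_force())
bot.set_gripper(.62); bot.line_to([.4995,-.0045,.12],max_speed=.2)
bot.line_to([.455,.245,.14],max_speed=.3)
bot.set_gripper(.85)
c=bot.read_camera("top"); cv2.imwrite("pics/t3.png",c["pixels"])
bot.line_to([.455,.245,.0432],max_speed=.15)
bot.set_gripper(0.0,12)
bot.line_to([.455,.245,.13],max_speed=.15)
print(bot.current_opening(),bot.current_contact_force())
bot.line_to([.557,.1665,.13],max_speed=.2)
bot.line_to([.557,.1665,.0485],max_speed=.12)
print(bot.current_contact_force())
bot.set_gripper(.85); bot.line_to([.557,.1665,.15],max_speed=.2)
bot.line_to([.506,.415,.2],max_speed=.3)
w=bot.read_camera("wrist"); cv2.imwrite("pics/w4.png",w["pixels"])
print(bot.current_clock(),bot.current_ee_pos())
for X in [(.506,.415,.089),(.506,.415,.065)]: print(pix(w,np.array(X)), w["cx"],w["cy"])
t=bot.read_camera("top"); cv2.imwrite("pics/t4.png",t["pixels"])
o=np.zeros((420,800,3),np.uint8)
o[:420,:400]=w["pixels"][:,80:480]; o[:,400:]=cv2.resize(t["pixels"][150:276,300:420],None,fx=3.333,fy=3.333,interpolation=cv2.INTER_CUBIC)[:420,:400]
cv2.imwrite("pics/m4.png",o)
```

```text
[ 0.89685496  0.5642998  -1.75285603]
0.5305914092760552 [ 0.68523401 -0.18553883 -0.35333777]
[ 0.17930935 -0.10507573  0.22308971]
21.4333 [0.5061253  0.41340297 0.19893315]
(np.float64(280.1750996201393), np.float64(209.7029617015284)) 282.178085023861 212.90415314716978
(np.float64(280.34427965801984), np.float64(203.82755407476967)) 282.178085023861 212.90415314716978
```

View pics/m4.png

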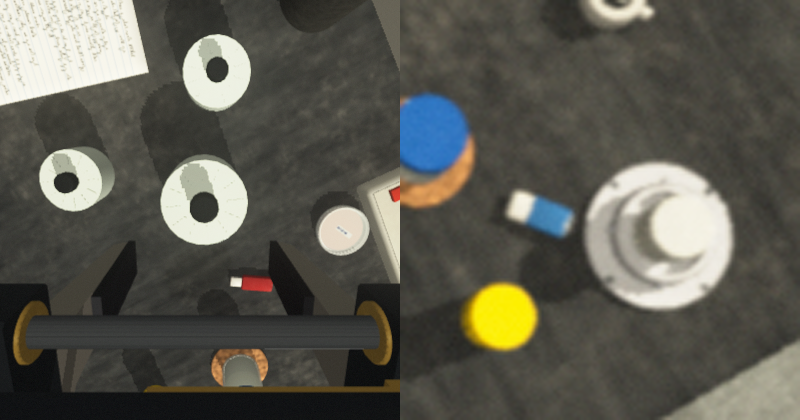

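In the wrist view the hood knob is about (284,207) and the top face about (284,200). The short jar stands in the well and the tall jar on the coaster. I'll take a settled measurement of the knob and check the tall jar's centring.

Run:
```python
from h import *
bot.line_to([.506,.416,.2],max_speed=.05); bot.hold(.3)
w=bot.read_camera("wrist"); print(bot.current_ee_pos(), np.round(-np.array(w["R"]).T@w["t"],4))
g=w["pixels"].max(2)
def cc(mask,near):
    n,l,s,ce=cv2.connectedComponentsWithStats(mask.astype(np.uint8)); 
    k=min((i for i in range(1,n) if s[i,4]>150),key=lambda i:np.hypot(*(ce[i]-near))); return ce[k],s[k]
k,s=cc(g<60,(284,205)); print("knob",k,s,world(w,*k,.087))
h,s=cc((g>190),(284,200)); u=s[0]+s[2]/2; print("hood",s)
t=cv2.imread("pics/t4.png").astype(int); c=bot.read_camera("top")
b,s=cc((t[...,0]>120)&(t[...,2]<80),(309,190)); print("talllid",b,s,world(c,*b,.077))
cv2.imwrite("pics/w5.png",cv2.resize(w["pixels"][130:270,180:380],None,fx=4,fy=4,interpolation=cv2.INTER_CUBIC))
print(bot.current_clock())
```

```text
[0.50598895 0.41602949 0.20004088] [0.508  0.4882 0.3706]
knob [283.09794629 209.10268562] [270 195  28  29 633] [0.50902811 0.41721858 0.087     ]
hood [ 241  162   86   84 4180]
talllid [308.08591885 189.4725537 ] [297 178  24  24 419] [0.55662596 0.16661863 0.077     ]
22.1333
```

View pics/w5.png

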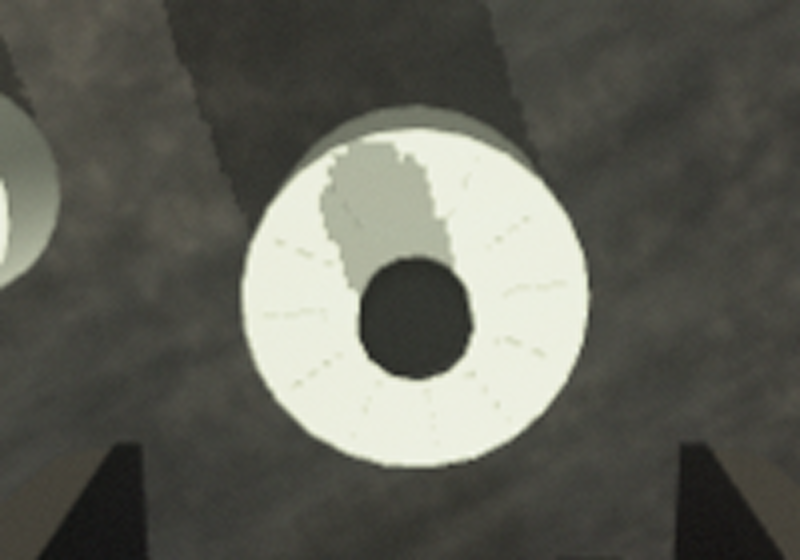

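The hood top is centred at (283.6,204) and the knob at about (283.5,209), so the knob is near (0.507,0.416). The tall jar is within 1 mm of the coaster centre. I'll centre the knob with two squeezes 90° apart, then grip and lift.

Run:
```python
from h import *
P=[.507,.416]
q0=bot.current_joints()[5]
yaw=np.pi/2
bot.set_gripper(.6)
bot.goto(P+[.13],rot(yaw)); bot.line_to(P+[.069],max_speed=.12)
bot.set_gripper(0,6); print(bot.current_opening(),bot.current_contact_force(),bot.current_ee_pos(),bot.current_clock())
bot.set_gripper(.6); bot.line_to(P+[.105],max_speed=.15)
bot.goto(P+[.105],rot(0)); bot.line_to(P+[.0675],max_speed=.12)
f0=np.array(bot.current_contact_force())
bot.set_gripper(0,50); print(bot.current_opening(),np.array(bot.current_contact_force())-f0,bot.current_ee_pos(),bot.current_joints()[5])
bot.line_to(P+[.18],max_speed=.15)
print(bot.current_opening(),bot.current_contact_force())
bot.line_to([.4995,-.0048,.18],max_speed=.25); print(bot.current_clock())
c=bot.read_camera("side"); cv2.imwrite("pics/s5.png",cv2.resize(c["pixels"][150:350,180:380],None,fx=3,fy=3,interpolation=cv2.INTER_CUBIC))
```

```text
0.3001529914059189 [0.32971839 0.05836874 0.90229145] [0.50718786 0.41602368 0.069317  ] 25.2333
0.2912039208014674 [ 0.64818148 -0.38013747 -0.33304877] [0.50703917 0.41600173 0.06751864] 0.5032701781416649
0.286608372034379 [-0.84326099 -0.10765996 -1.2489657 ]
31.35
```

View pics/s5.png

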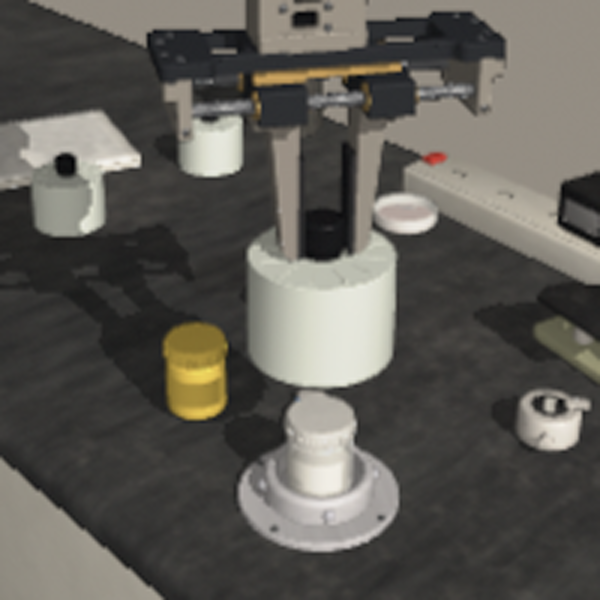

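The hood hangs level, directly over the carrier with the short jar standing in it. I'll lower it step by step with force checks.

Run:
```python
from h import *
P=[.4995,-.0048]
bot.line_to(P+[.100],max_speed=.15); bot.hold(.2); f0=np.array(bot.current_contact_force()); print(f0)
for z in (.095,.092,.090,.088,.086,.0845,.083):
    bot.line_to(P+[z],max_speed=.05); f=np.array(bot.current_contact_force())-f0
    print(z,np.round(f,1),np.round(bot.current_ee_pos(),4),round(bot.current_opening(),3))
    if f[2]>6 or np.hypot(f[0],f[1])>5: break
print(bot.current_clock())
```

```text
[ 0.40292473 -0.09576049 -0.83146777]
0.095 [-0.3  0.4  0. ] [ 0.4992 -0.0047  0.0947] 0.287
0.092 [-0.7  0.3  0.2] [ 0.4993 -0.0048  0.0917] 0.287
0.09 [-0.4  1.1 -0.7] [ 0.4994 -0.0048  0.0899] 0.288
0.088 [-0.7 -0.  -0.1] [ 0.4994 -0.0048  0.0878] 0.284
0.086 [-0.2 -0.6 -0.1] [ 0.4994 -0.0049  0.0859] 0.285
0.0845 [-0.7 -0.7 -0.2] [ 0.4994 -0.0049  0.0844] 0.286
0.083 [-2.2 -0.7  3.1] [ 0.4996 -0.0049  0.0833] 0.287
34.0333
```

Clean entry: the hood is on the balls at the expected height. Now I'll press through.

Run:
```python
from h import *
P=[.4995,-.0048]; b=-.83
z=.083
while z>.060:
    z-=.001; bot.line_to(P+[z],max_speed=.03); f=np.array(bot.current_contact_force()); p=bot.current_ee_pos()
    print(round(z,4),np.round(f,1),np.round(p[2],4),round(bot.current_opening(),3))
    if f[2]-b>26 or (p[2]<.0765 and f[2]-b>20): break
bot.hold(.5); print(np.round(bot.current_contact_force(),1),bot.current_ee_pos(),bot.current_clock())
c=bot.read_camera("side"); cv2.imwrite("pics/s6.png",cv2.resize(c["pixels"][150:350,180:380],None,fx=3,fy=3,interpolation=cv2.INTER_CUBIC))
```

```text
0.082 [-1.   0.2  7.3] 0.083 0.287
0.081 [-2.3  0.7  9.1] 0.0824 0.288
0.08 [-2.8 -0.4  9.4] 0.0814 0.286
0.079 [-1.2 -1.8  3.4] 0.0795 0.284
0.078 [ 0.5 -2.7 -7.8] 0.0767 0.287
0.077 [ 2.  -3.8 -9.4] 0.076 0.284
0.076 [ 0.1 -4.  -8.5] 0.0757 0.289
0.075 [-0.4 -2.8 -5.4] 0.0751 0.285
0.074 [-1.2 -1.4 -2.5] 0.0744 0.284
0.073 [-2.7 -3.1  5.2] 0.0738 0.287
0.072 [-5.6 -5.2 10.2] 0.0735 0.284
0.071 [-9.1 -4.8 17.7] 0.0734 0.284
0.07 [-12.6  -3.9  26. ] 0.0734 0.285
[-12.5  -3.4  25.2] [ 0.50016012 -0.00578921  0.07337326] 37.7833
```

View pics/s6.png

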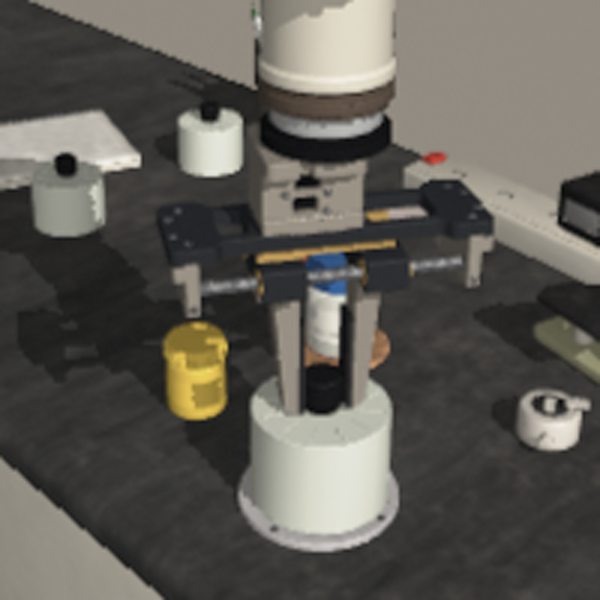

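The hood sits home on the flange, with its edge at about 6 mm. The force dropped at the snap and now holds at 25 N. The tall jar stands on the coaster, so I'm handing in.

```bash
python3 -c "
from workcell import bot
print(bot.job_done())"
```

```text
the job is handed in; nothing more can be done
None
```

I swapped the jars and handed the job in at about 38 s: the short jar is in the well, the tall jar is within about 1 mm of the coaster's centre, and the hood is snapped fully home on the flange, still gripped and pressed down with about 25 N.

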